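Third hand for a planter corner post

ROBOT

A 7-joint arm with a two-finger parallel gripper is mounted at the origin on the work surface. World frame = base frame: x ahead of the robot, y to its left, z up, the work surface at z = 0. Lengths are in m, angles in rad, forces in N, time in s.
With the tool pointing down it reaches from about 0.425 to 0.925 m from the base axis. Payload 6.8 kg.
Tool frame: the origin (TCP) lies midway between the tips of the shut fingers; the grasp point (between the pads) lies 19 mm behind it; z points along the fingers, y is the line along which they close (so a half turn about z gives the same grasp; the last joint's range is limited). The gripper opens to 85 mm and grips with 20 to 120 N. Pads are 22 mm wide; open, the fingers measure 114 mm over their backs; the gripper's body (76 mm by 85 mm) begins 54 mm behind the grasp point. The pads swing forward as they close: fully open they stand 13 mm farther back than shut.
Start: joints at [-1.447, 0.477, 0.022, 1.555, -0.011, 1.109, -0.083], TCP at [0.155, 0.657, 0.208] pointing down, gripper open.
Joint ranges: [-2.96, 2.96], [-0.34, 2.1], [-1.41, 1.46], [0.24, 2.44], [-1.37, 4.51], [0.17, 1.92], [-2.96, 2.96]. Speed limits (rad/s): [2.39, 2.39, 3.14, 3.14, 3.14, 3.14, 3.14].

INTERFACE

Orientations are given as a unit quaternion [w, x, y, z].
In Python, from station import bot gives the robot as it stands.
- The arm moves only by the tool jog_arm, never from a script. Its argument "rows" is a list of rows, each an object of numbers: "fingers": the finger opening in mm, from 0 to 85.4; "x", "y", "z": the shift along the tool's x, y, z in mm; "ax", "ay", "az": the turn, a rotation vector about the tool's x, y, z in degrees. A call has exactly 8 rows; each row shifts and turns the commanded pose from where the row before left it, along the tool's axes as they then stand; what a row does not reach is not made up. A row lasts 1/10 s, in which the tool goes at most 50 mm and 8.59 degrees, less where a joint would pass 70% of its speed; a pose out of reach is approached as far as the arm can. A call with a gripper value outside its range is refused whole. The fingers move at their own pace and stop on an object; "force" is the grip in N (left out, the last holds). Time passes only in rows, so rows that do not move let the fingers close, or fill a call up. It gives the time, the measured TCP pose, the force, the opening and the grip force at its end, in the units of the state.
- bot.get_obs(): the state, without advancing time (a new reading comes with each control period).
- bot.read_camera(name): name is "scene" or "top" or "wrist"; returns a dict with "pixels" (384x512x3 uint8, red, green, blue), "vertical_fov" (degrees; the focal length in pixels is half the picture's height over the tangent of half this angle, whatever the lens; pixels are square), "cx", "cy" (the principal point, pixels), "world_from_camera" (4x4, takes a point from camera to world coordinates). Camera axes: x right, y down, z forward; pixel columns grow to the right and rows downward; lengths in m; the calibration is good to about 2 mm. A picture is of the moment at which its call begins. There is no depth.
- bot.hand_in(): hands the job in; it is judged then, once.
The state is a dict: "t": time; "q": joint angles; "joint_vel": joint speeds; "joint_torque": joint torques, N m; "eef_pos": TCP position; "tool_rot": TCP orientation; "contact_force": force on the tool from outside, world axes, zero at the start; "torque": the same for the moment, N m; "gripper_width": opening from 0.0 (shut) to 1.0 (fully open); "grasp_force": force on a finger pad.
Only numpy, scipy, OpenCV 4.12 (cv2) and the standard library are available. Lean on these libraries where they do the work, as an engineer would, in place of code of your own. Each camera call takes 0.05 s, during which the arm holds its last target. There are 200 camera calls.

TASK

Lift the tall square post out of the basket and be the florist's third hand: stand it upright with its foot down at the jig board, against the front of the planter panel, flush with the panel's bare end, and press the panel straight back so that its pointer stays between the two black lines (about 8 N). Press smoothly, never running the carriage against its end stop, and leave everything else where it is. Finish while still gripping and pressing: do not let go, the florist screws it on while you hold.

Things in the scene. Friction and masses are not known exactly. Their poses are not given: they have to be found in the camera images.
- corner_post: plain wooden square corner post, 40 x 40 x 100 tall, 80 to 150 g, standing upright in the basket beside the round post and the short post, in any of three places. Origin: centre of its foot; z up along the post, x and y square to its side faces. Any side face may go against the panel
- basket: low open plank crate fixed to the table, 130 (x) x 290 (y) x 50 tall, walls and floor 6 thick; the three posts stand on its floor in a row along its y, 88 apart. Origin: centre of its underside
- jig: assembly jig fixed to the table: plywood board 12 mm thick, 300 long in x, from y = -70 to +180, with a rear block 72 high along its +y side. Origin on the underside. x runs along the planter panel from the end that already has a post to the bare end; +y is the direction to press. Two black lines on the board beside the bare end are the gauge
- carriage (a joint): how far the carriage with panel has been pushed back along the jig's +y, in m: 0 at rest, hard end stop at 0.040. It is spring-loaded at 400 N/m without preload (0.020 is 8 N) and returns by itself. A small pointer on it stands between the gauge's two black lines from 0.014 to 0.026 (5.6 to 10.4 N)
- seat (a point): point on the carriage, moving with it, axes as the jig's: on the panel's front face (toward jig -y), at the level of the board's top, 20 mm inboard of the bare end. The post's origin belongs 20 mm in front of it (jig -y). The panel is 220 long, 15 thick, 100 high from the board's top; the first post, 40 x 40 x 100, sits on its front face, centred 180 from the seat toward -x
- round_post: the round wooden post, 40 dia x 100 tall, standing in the basket; leave it. Origin: centre of its foot
- short_post: a square post offcut, 40 x 40 and only 65 tall, standing in the basket; leave it. Origin: centre of its foot
- pot: terracotta pot filled with soil, 110 dia x 98 tall, bystander. Origin: centre of its underside
- glue: white glue bottle, 52 dia x 130 tall, bystander. Origin: centre of its underside
- screwdriver: screwdriver lying on the table, bystander. Origin: on its underside
- screw_tin: small open steel tin, 70 dia x 55 tall, bystander. Origin: centre of its underside
- spool: wooden ribbon spool, 64 dia x 50 tall, bystander. Origin: centre of its underside
- tape: roll of clear tape lying flat, 100 dia x 25 tall, bystander. Origin: centre of its underside

How it is judged:
By the outcome, as a careful person would: the job done as asked, in the order asked, and still so for the second after the job is handed in, while the arm keeps its last pose, push and grip.
It also fails if it takes over 48 s, if anything falls off the work surface, if the arm or the gripper's body presses on something with over 40 N, if the wrist force passes 120 N, or if a joint passes its speed limit or range.

## Working session

There is one attempt and no reset: what is moved stays moved. The work goes in short steps, Python scripts to look and compute and a tool call to move; the robot and the scene stay as the last step left them, time stands still between calls to the robot, and variables do not carry over. Pictures are saved under pics/ and viewed, at most 10 in all, crops included, and the job is handed in when it is done.

Besides the shell and the picture viewer there is one more tool, called after "Request:" as name(argument=value, ...), one argument or row to a line, values as JSON. jog_arm: Moves the arm, as the interface text tells. Its arguments: {"type":"object","properties":{"rows":{"type":"array","items":{"type":"object","properties":{"fingers":{"type":"number"},"x":{"type":"number"},"y":{"type":"number"},"z":{"type":"number"},"ax":{"type":"number"},"ay":{"type":"number"},"az":{"type":"number"}}}},"force":{"type":"number"}},"required":["rows"]}

```bash
mkdir -p pics
cat > h.py <<'E'
import numpy as np, cv2
from station import bot
def snap(name,tag):
    c=bot.read_camera(name); cv2.imwrite(f'pics/{tag}.png',c['pixels'][:,:,::-1])
    np.savez(f'pics/{tag}.npz',T=c['world_from_camera'],cx=c['cx'],cy=c['cy'],f=192/np.tan(np.radians(c['vertical_fov']/2)),p=c['pixels'])
def pix2w(tag,u,v,z):
    d=np.load(f'pics/{tag}.npz');T=d['T']
    r=T[:3,:3]@np.array([(u-d['cx'])/d['f'],(v-d['cy'])/d['f'],1]);o=T[:3,3]
    return o+r*(z-o[2])/r[2]
def w2pix(tag,P):
    d=np.load(f'pics/{tag}.npz');T=d['T'];p=T[:3,:3].T@(np.array(P)-T[:3,3])
    return p[:2]/p[2]*d['f']+[d['cx'],d['cy']]
E
python3 - <<'E'
from h import *
snap('scene','s0');snap('top','t0')
a=cv2.imread('pics/s0.png');b=cv2.imread('pics/t0.png')
cv2.imwrite('pics/t0b.png',cv2.resize(b,(800,600),interpolation=cv2.INTER_CUBIC))
cv2.imwrite('pics/s0b.png',cv2.resize(a,(800,600),interpolation=cv2.INTER_CUBIC))
o=bot.get_obs();print(o)
for t in('s0','t0'):print(np.load(f'pics/{t}.npz')['T'].round(3),np.load(f'pics/{t}.npz')['f'])
E
```

```text
{'t': 0.1, 'q': array([-1.44707671,  0.47767781,  0.02233039,  1.55634178, -0.01148437,
        1.1093033 , -0.0831121 ]), 'joint_vel': array([ 0.00113597, -0.00169131,  0.00057527, -0.00388439, -0.0003934 ,
       -0.00058397,  0.00062714]), 'joint_torque': array([ 3.55171032e-03, -5.97762358e+01,  1.61331788e+00, -2.81955796e+01,
        1.28325925e-02,  5.02895244e-03, -2.61218460e-06]), 'eef_pos': array([0.15496068, 0.65639162, 0.20755387]), 'tool_rot': array([-3.11113168e-05,  1.15637540e-01,  9.93291154e-01, -8.00474811e-04]), 'contact_force': array([-0.76541373,  0.48484215,  1.1262433 ]), 'torque': array([-0.00664981, -0.0403211 , -0.0656536 ]), 'grasp_force': 0.0, 'gripper_width': 1.0020383518302267}
[[-0.54   0.729 -0.421  1.028]
 [ 0.842  0.474 -0.258  0.229]
 [ 0.012 -0.494 -0.87   1.061]
 [ 0.     0.     0.     1.   ]] 464.12354104999724
[[ 0.016 -0.998  0.065  0.451]
 [-1.    -0.014  0.024 -0.076]
 [-0.023 -0.066 -0.998  1.064]
 [ 0.     0.     0.     1.   ]] 419.21337348148165
```

View pics/t0b.png

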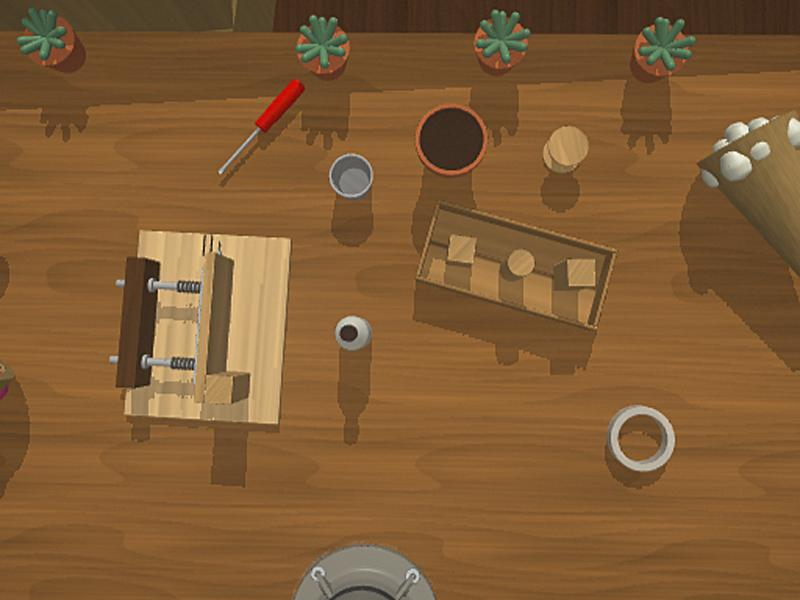

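View pics/s0b.png

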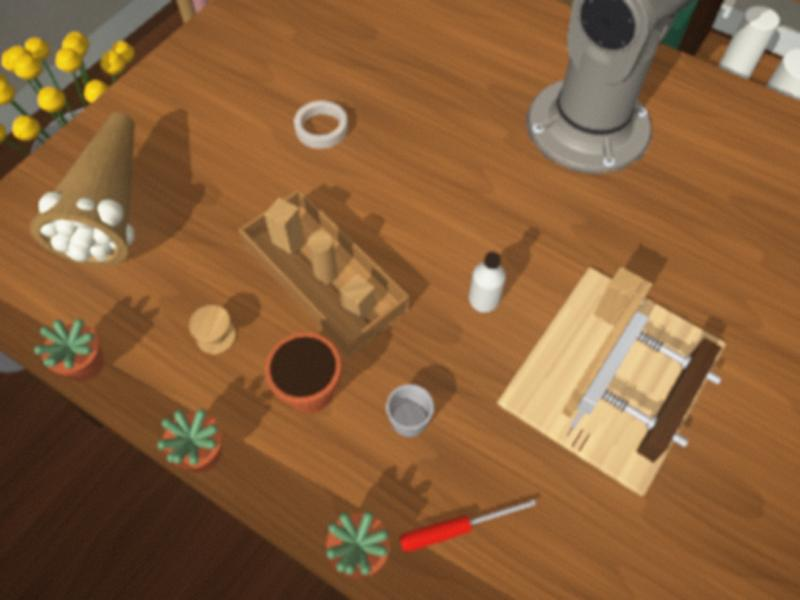

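The top view shows the basket with three posts at (462,249), (521,262) and (581,272). The scene view shows the tall square post is the one farthest from the pot, at top-view (581,272). The jig is on the left, with its bare end and gauge near (212,245), so I press toward image-left (world +y).

Run:
```python
from h import *
b=cv2.imread('pics/t0.png')
j=cv2.resize(b[140:280,70:190],None,fx=3.3,fy=4.2*3.3/4.2,interpolation=cv2.INTER_CUBIC)
k=cv2.resize(b[120:220,260:400],None,fx=2.8,fy=2.8,interpolation=cv2.INTER_CUBIC)
print(j.shape,k.shape)
c=np.zeros((600,800,3),np.uint8);c[:j.shape[0],:j.shape[1]]=j;c[:k.shape[0],404:404+k.shape[1]]=k[:, :396]
cv2.imwrite('pics/c1.png',c)
s=.64
for n,u,v,z in [('b',440,203,.05),('b',616,250,.05),('b',597,328,.05),('b',417,279,.05),('tall',581,272,.106),('round',521,262,.106),('short',461,249,.071),
 ('jig',140,230,.012),('jig',291,238,.012),('jig',279,424,.012),('jig',125,414,.012),('glue',353,333,.13),('pot',450,140,.098)]:
    print(n,pix2w('t0',u*s,v*s,z).round(3))
```

```text
(462, 396, 3) (280, 392, 3)
b [ 0.652 -0.108  0.05 ]
b [ 0.582 -0.381  0.05 ]
b [ 0.461 -0.351  0.05 ]
b [ 0.533 -0.074  0.05 ]
tall [ 0.542 -0.313  0.106]
round [ 0.555 -0.226  0.106]
short [ 0.578 -0.14   0.071]
jig [0.61  0.38  0.012]
jig [0.6   0.132 0.012]
jig [0.301 0.143 0.012]
jig [0.312 0.392 0.012]
glue [0.448 0.016 0.13 ]
pot [ 0.738 -0.121  0.098]
```

View pics/c1.png

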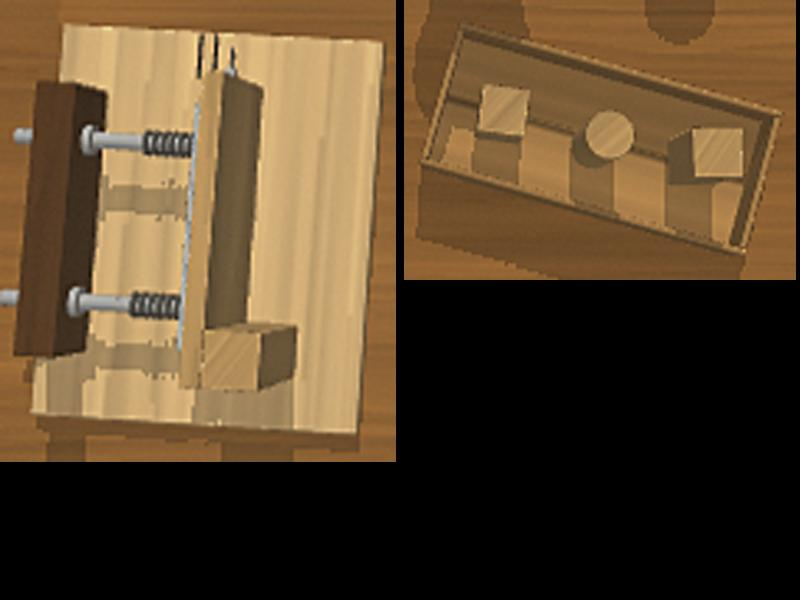

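The crop shows the panel's bare-end front edge running from its top corner (222,70) to its bottom corner (262,87). The pointer is at (232,72), right of the two lines at (201,50) and (216,50). The tall post's top face is centred near (719,153), almost image-aligned.

Run:
```python
from h import *
J=lambda x,y,z:pix2w('t0',70+x/3.3,140+y/3.3,z)
K=lambda x,y,z:pix2w('t0',260+(x-404)/2.8,120+y/2.8,z)
print('panel ft',J(222,70,.112),'fb',J(262,87,.012),'backtop',J(208,73,.112), 'front bottom far',J(245,325,.012))
print('post1 top',[J(*p,.112).round(4) for p in [(204,330),(266,328),(258,390),(202,390)]])
print('lines/pointer',J(201,50,.012),J(216,50,.012),J(232,72,.012))
print('tall',[K(*p,.106).round(4) for p in [(693,130),(743,127),(743,178),(696,176)]])
```

```text
panel ft [0.56347629 0.22452003 0.112     ] fb [0.56254185 0.22461295 0.012     ] backtop [0.56124598 0.23427542 0.112     ] front bottom far [0.38044927 0.23166318 0.012     ]
post1 top [array([0.3832, 0.2308, 0.112 ]), array([0.3853, 0.1878, 0.112 ]), array([0.343, 0.192, 0.112]), array([0.3423, 0.2307, 0.112 ])]
lines/pointer [0.59059382 0.27289918 0.012     ] [0.59074047 0.26124743 0.012     ] [0.5738424  0.24824175 0.012     ]
tall [array([ 0.5589, -0.2938,  0.106 ]), array([ 0.5619, -0.3343,  0.106 ]), array([ 0.5202, -0.3342,  0.106 ]), array([ 0.5213, -0.2962,  0.106 ])]
```

Request:
jog_arm(
  rows=[
    {"fingers":85,"az":8,"z":-5},
    {"az":8,"z":-5},
    {"az":8,"z":-5},
    {"az":8,"z":-5},
    {"az":8,"z":-5},
    {"az":8,"z":-5},
    {"az":8,"z":-5},
    {"az":8,"z":-5},
  ],
)

```text
invalid input
```

Request:
jog_arm(
  rows=[
    {"az":6.3},
    {"az":6.3},
    {"x":-20,"y":17},
    {"x":-35,"y":30},
    {"x":-35,"y":30},
    {"x":-35,"y":30},
    {"x":-35,"y":30},
    {"x":-35,"y":30},
  ],
)

```text
invalid input
```

Request:
jog_arm(
  rows=[
    {"x":-35,"y":30},
    {"x":-35,"y":30},
    {"x":-35,"y":30},
    {"x":-35,"y":30},
    {"x":-35,"y":30},
    {"x":-35,"y":28},
    {"x":-40,"y":20},
    {"x":-42,"y":10},
  ],
)

```text
invalid input
```

Request:
jog_arm(
  rows=[
    {"fingers":85,"x":0,"y":0,"z":-5,"ax":0,"ay":0,"az":8},
    {"fingers":85,"x":0,"y":0,"z":-5,"ax":0,"ay":0,"az":8},
    {"fingers":85,"x":0,"y":0,"z":-5,"ax":0,"ay":0,"az":8},
    {"fingers":85,"x":0,"y":0,"z":-5,"ax":0,"ay":0,"az":8},
    {"fingers":85,"x":0,"y":0,"z":-5,"ax":0,"ay":0,"az":8},
    {"fingers":85,"x":0,"y":0,"z":-5,"ax":0,"ay":0,"az":8},
    {"fingers":85,"x":0,"y":0,"z":-5,"ax":0,"ay":0,"az":8},
    {"fingers":85,"x":0,"y":0,"z":-5,"ax":0,"ay":0,"az":8},
  ],
)

```text
t: 0.9
eef_pos: [0.1549, 0.6566, 0.248]
tool_rot: [0.0, 0.627, 0.779, -0.0]
contact_force: [-0.2, 0.7, 0.2]
gripper_width: 0.991
grasp_force: 0.0
```

Request:
jog_arm(
  rows=[
    {"fingers":85,"x":0,"y":0,"z":0,"ax":0,"ay":0,"az":6.3},
    {"fingers":85,"x":0,"y":0,"z":0,"ax":0,"ay":0,"az":6},
    {"fingers":85,"x":-20,"y":17,"z":0,"ax":0,"ay":0,"az":0},
    {"fingers":85,"x":-35,"y":30,"z":0,"ax":0,"ay":0,"az":0},
    {"fingers":85,"x":-35,"y":30,"z":0,"ax":0,"ay":0,"az":0},
    {"fingers":85,"x":-35,"y":30,"z":0,"ax":0,"ay":0,"az":0},
    {"fingers":85,"x":-35,"y":30,"z":0,"ax":0,"ay":0,"az":0},
    {"fingers":85,"x":-35,"y":30,"z":0,"ax":0,"ay":0,"az":0},
  ],
)

```text
t: 1.7
eef_pos: [0.3243, 0.4614, 0.2481]
tool_rot: [0.0, 0.704, 0.71, -0.0]
contact_force: [0.1, 0.4, 0.3]
gripper_width: 0.995
grasp_force: 0.0
```

Request:
jog_arm(
  rows=[
    {"fingers":85,"x":-35,"y":30,"z":0,"ax":0,"ay":0,"az":0},
    {"fingers":85,"x":-35,"y":30,"z":0,"ax":0,"ay":0,"az":0},
    {"fingers":85,"x":-35,"y":30,"z":0,"ax":0,"ay":0,"az":0},
    {"fingers":85,"x":-35,"y":30,"z":0,"ax":0,"ay":0,"az":0},
    {"fingers":85,"x":-35,"y":30,"z":0,"ax":0,"ay":0,"az":0},
    {"fingers":85,"x":-40,"y":28,"z":0,"ax":0,"ay":0,"az":0},
    {"fingers":85,"x":-45,"y":15,"z":0,"ax":0,"ay":0,"az":0},
    {"fingers":85,"x":-45,"y":5,"z":0,"ax":0,"ay":0,"az":0},
  ],
)

```text
t: 2.5
eef_pos: [0.5248, 0.1574, 0.2481]
tool_rot: [0.0, 0.705, 0.709, -0.0]
contact_force: [0.4, 0.2, 0.1]
gripper_width: 0.995
grasp_force: 0.0
```

Request:
jog_arm(
  rows=[
    {"fingers":85,"x":-45,"y":2,"z":0,"ax":0,"ay":0,"az":0},
    {"fingers":85,"x":-45,"y":2,"z":0,"ax":0,"ay":0,"az":0},
    {"fingers":85,"x":-45,"y":2,"z":0,"ax":0,"ay":0,"az":0},
    {"fingers":85,"x":-45,"y":2,"z":0,"ax":0,"ay":0,"az":0},
    {"fingers":85,"x":-45,"y":2,"z":0,"ax":0,"ay":0,"az":0},
    {"fingers":85,"x":-45,"y":2,"z":0,"ax":0,"ay":0,"az":0},
    {"fingers":85,"x":-45,"y":2,"z":0,"ax":0,"ay":0,"az":0},
    {"fingers":85,"x":-45,"y":2,"z":0,"ax":0,"ay":0,"az":0},
  ],
)

```text
t: 3.3
eef_pos: [0.542, -0.2017, 0.2482]
tool_rot: [-0.0, 0.704, 0.71, 0.0]
contact_force: [0.4, 0.5, -0.2]
gripper_width: 0.99
grasp_force: 0.0
```

Request:
jog_arm(
  rows=[
    {"fingers":85,"x":-45,"y":0,"z":0,"ax":0,"ay":0,"az":0},
    {"fingers":85,"x":-40,"y":0,"z":0,"ax":0,"ay":0,"az":0},
    {"fingers":85,"x":-25,"y":0,"z":0,"ax":0,"ay":0,"az":0},
    {"fingers":85,"x":-2,"y":0,"z":5,"ax":0,"ay":0,"az":0},
    {"fingers":85,"x":0,"y":0,"z":10,"ax":0,"ay":0,"az":0},
    {"fingers":85,"x":0,"y":0,"z":10,"ax":0,"ay":0,"az":0},
    {"fingers":85,"x":0,"y":0,"z":10,"ax":0,"ay":0,"az":0},
    {"fingers":85,"x":0,"y":0,"z":0,"ax":0,"ay":0,"az":0},
  ],
)

```text
t: 4.1
eef_pos: [0.5426, -0.3101, 0.2112]
tool_rot: [-0.002, 0.704, 0.71, -0.0]
contact_force: [0.2, -0.5, -0.2]
gripper_width: 0.999
grasp_force: 0.0
```

Run:
```python
from h import *
snap('wrist','w1');snap('top','t1')
o=bot.get_obs();print(o['eef_pos'],o['tool_rot'],o['q'])
b=cv2.imread('pics/w1.png')
cv2.imwrite('pics/w1b.png',cv2.resize(b,(800,600),interpolation=cv2.INTER_CUBIC))
print(np.load('pics/w1.npz')['T'].round(3))
e=np.array([[-20,-20],[20,-20],[20,20],[-20,20]])/1000
for p in e: print((w2pix('w1',[.540+p[0],-.315+p[1],.106])/.64).round())
```

```text
[ 0.54327832 -0.31137843  0.21305534] [-3.59137389e-04  7.04125311e-01  7.10075640e-01 -4.58588751e-05] [-0.08976789  0.46546909  0.70801021  1.7081965  -0.33494175  1.09335567
  0.73048931]
[[ 1.     0.01  -0.     0.541]
 [ 0.01  -0.956 -0.292 -0.236]
 [-0.003  0.292 -0.956  0.376]
 [ 0.     0.     0.     1.   ]]
[365. 325.]
[432. 326.]
[434. 261.]
[365. 260.]
```

View pics/w1b.png

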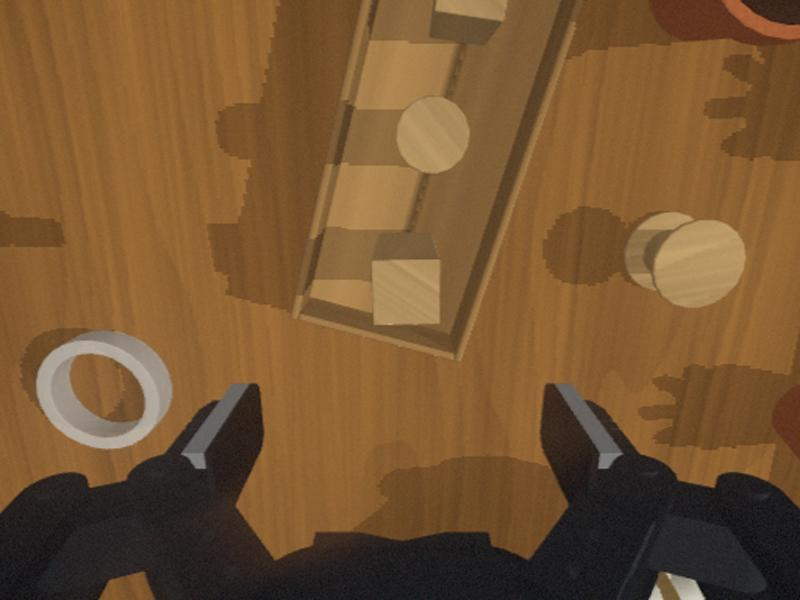

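The wrist view shows the tall post's top face at (372–440, 260–325), about 4 mm to +x of my estimate and square to the tool. Next I descend.

Request:
jog_arm(
  rows=[
    {"fingers":85,"x":-3,"y":1,"z":15,"ax":0,"ay":0,"az":0},
    {"fingers":85,"x":0,"y":0,"z":25,"ax":0,"ay":0,"az":0},
    {"fingers":85,"x":0,"y":0,"z":25,"ax":0,"ay":0,"az":0},
    {"fingers":85,"x":0,"y":0,"z":25,"ax":0,"ay":0,"az":0},
    {"fingers":85,"x":0,"y":0,"z":25,"ax":0,"ay":0,"az":0},
    {"fingers":85,"x":0,"y":0,"z":20,"ax":0,"ay":0,"az":0},
    {"fingers":85,"x":0,"y":0,"z":12,"ax":0,"ay":0,"az":0},
    {"fingers":85,"x":0,"y":0,"z":4,"ax":0,"ay":0,"az":0},
  ],
)

```text
t: 5.0
eef_pos: [0.5434, -0.3149, 0.0608]
tool_rot: [-0.001, 0.705, 0.71, -0.0]
contact_force: [-0.4, 0.1, 0.7]
gripper_width: 0.996
grasp_force: 0.0
```

Request:
jog_arm(
  rows=[
    {"fingers":55,"x":0,"y":0,"z":0,"ax":0,"ay":0,"az":0},
    {"fingers":55,"x":0,"y":0,"z":0,"ax":0,"ay":0,"az":0},
    {"fingers":48,"x":0,"y":0,"z":0,"ax":0,"ay":0,"az":0},
    {"fingers":44,"x":0,"y":0,"z":0,"ax":0,"ay":0,"az":0},
    {"fingers":40,"x":0,"y":0,"z":0,"ax":0,"ay":0,"az":0},
    {"fingers":35,"x":0,"y":0,"z":0,"ax":0,"ay":0,"az":0},
    {"fingers":30,"x":0,"y":0,"z":0,"ax":0,"ay":0,"az":0},
    {"fingers":30,"x":0,"y":0,"z":0,"ax":0,"ay":0,"az":0},
  ],
  force=70,
)

```text
t: 5.8
eef_pos: [0.5449, -0.3157, 0.0634]
tool_rot: [0.001, 0.704, 0.71, 0.0]
contact_force: [0.8, 0.4, 5.1]
gripper_width: 0.453
grasp_force: 70.8
```

Request:
jog_arm(
  rows=[
    {"fingers":30,"x":0,"y":0,"z":-6,"ax":0,"ay":0,"az":0},
    {"fingers":30,"x":0,"y":0,"z":-16,"ax":0,"ay":0,"az":0},
    {"fingers":30,"x":0,"y":0,"z":-25,"ax":0,"ay":0,"az":0},
    {"fingers":30,"x":0,"y":0,"z":-30,"ax":0,"ay":0,"az":0},
    {"fingers":30,"x":0,"y":0,"z":-30,"ax":0,"ay":0,"az":0},
    {"fingers":30,"x":0,"y":0,"z":-30,"ax":0,"ay":0,"az":0},
    {"fingers":30,"x":0,"y":0,"z":-25,"ax":0,"ay":0,"az":0},
    {"fingers":30,"x":0,"y":0,"z":-10,"ax":0,"ay":0,"az":0},
  ],
)

```text
t: 6.6
eef_pos: [0.545, -0.3163, 0.238]
tool_rot: [0.002, 0.705, 0.71, 0.001]
contact_force: [0.3, 0.2, -1.0]
gripper_width: 0.453
grasp_force: 70.2
```

Run:
```python
from h import *
snap('wrist','w2')
o=bot.get_obs();print(o['eef_pos'],o['tool_rot'],o['contact_force'],o['grasp_force'])
b=cv2.imread('pics/w2.png')
cv2.imwrite('pics/w2b.png',b)
e=np.array([[-20,-20],[20,-20],[20,20],[-20,20]])/1000
for z in(.0426,-.0574):
 for p in e: print(w2pix('w2',o['eef_pos']+[p[0],p[1],z]).round())
```

```text
[ 0.5451682  -0.31629071  0.23816087] [0.00226023 0.70465383 0.70954694 0.00100437] [ 0.29058633 -0.4482418   0.51321157] 70.18125772476196
[217. 307.]
[302. 307.]
[307. 230.]
[214. 229.]
[232. 223.]
[284. 224.]
[285. 174.]
[231. 174.]
```

View pics/w2b.png

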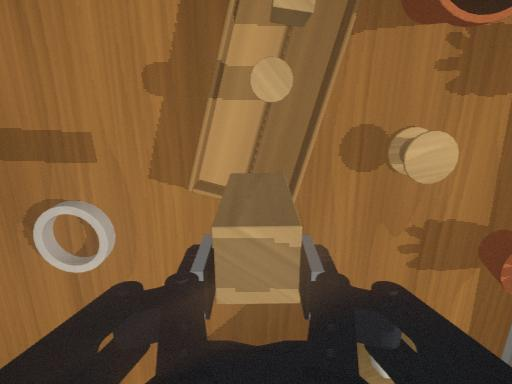

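The post is gripped upright and centred, with its top face at (215–301, 225–303) and its foot edge at (231–284, 174), as predicted. Next I carry it to the jig.

Request:
jog_arm(
  rows=[
    {"fingers":30,"x":15,"y":0,"z":0,"ax":0,"ay":0,"az":0},
    {"fingers":30,"x":30,"y":0,"z":0,"ax":0,"ay":0,"az":0},
    {"fingers":30,"x":38,"y":0,"z":0,"ax":0,"ay":0,"az":0},
    {"fingers":30,"x":38,"y":0,"z":0,"ax":0,"ay":0,"az":0},
    {"fingers":30,"x":38,"y":0,"z":0,"ax":0,"ay":0,"az":0},
    {"fingers":30,"x":38,"y":0,"z":0,"ax":0,"ay":0,"az":0},
    {"fingers":30,"x":38,"y":0,"z":0,"ax":0,"ay":0,"az":0},
    {"fingers":30,"x":38,"y":0,"z":0,"ax":0,"ay":0,"az":0},
  ],
)

```text
t: 7.45
eef_pos: [0.5403, -0.0393, 0.2327]
tool_rot: [-0.001, 0.704, 0.71, -0.001]
contact_force: [0.7, 0.4, -1.4]
gripper_width: 0.449
grasp_force: 70.2
```

Request:
jog_arm(
  rows=[
    {"fingers":30,"x":38,"y":0,"z":0,"ax":0,"ay":0,"az":0},
    {"fingers":30,"x":38,"y":0,"z":0,"ax":0,"ay":0,"az":0},
    {"fingers":30,"x":38,"y":0,"z":0,"ax":0,"ay":0,"az":0},
    {"fingers":30,"x":38,"y":0,"z":0,"ax":0,"ay":0,"az":0},
    {"fingers":30,"x":35,"y":0,"z":0,"ax":0,"ay":0,"az":0},
    {"fingers":30,"x":25,"y":-2,"z":0,"ax":0,"ay":0,"az":0},
    {"fingers":30,"x":10,"y":-2,"z":0,"ax":0,"ay":0,"az":0},
    {"fingers":30,"x":1,"y":0,"z":0,"ax":0,"ay":0,"az":2.6},
  ],
)

```text
t: 8.25
eef_pos: [0.5347, 0.1826, 0.2329]
tool_rot: [-0.001, 0.719, 0.695, -0.001]
contact_force: [0.1, 0.0, -0.8]
gripper_width: 0.448
grasp_force: 70.2
```

Run:
```python
from h import *
snap('wrist','w3');snap('top','t3')
o=bot.get_obs();print(o['eef_pos'],o['tool_rot'],o['contact_force'],o['grasp_force'],o['q'])
b=cv2.imread('pics/w3.png')
cv2.imwrite('pics/w3b.png',cv2.resize(b,(800,600),interpolation=cv2.INTER_CUBIC))
for P in [(.563,.2245,.112),(.343,.233,.112),(.563,.2245,.012)]: print(w2pix('w3',P)/.64)
```

```text
[0.53536288 0.18039435 0.23328182] [-1.90528651e-04  7.20470857e-01  6.93484172e-01 -1.18783314e-03] [ 0.16326843  0.27490589 -0.26329132] 70.2232825756073 [-0.92940838  0.30697075  0.61782175  1.82481886 -0.19962518  1.07470756
 -0.27575763]
[449.30619873 207.68646327]
[ 75.38890901 206.13800919]
[437.52360386 193.35052021]
```

View pics/w3b.png

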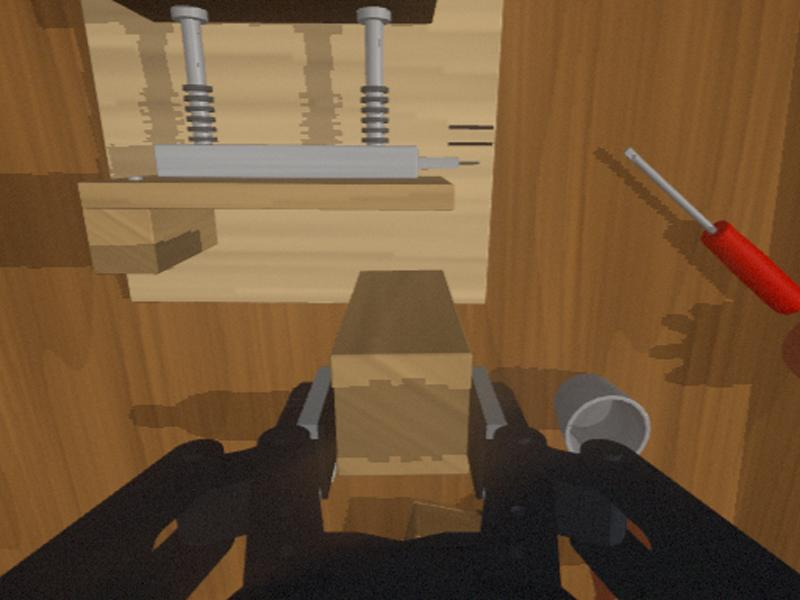

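The wrist view shows the panel's front top edge from (84,210) to (453,209). The pointer at (478,163) is below both gauge lines, at (470,144) and (470,127). The post is upright and parallel to the panel, with its foot edge at (360–443, 271).

Run:
```python
from h import *
p=bot.get_obs()['eef_pos'];jx=np.array([.99926,-.0382,0]);jy=np.array([.0382,.99926,0])
for s,h in((20,-57.4),(-20,-57.4),(20,42.6),(-20,42.6)):
    print('post',s,h,(w2pix('w3',p+s/1e3*jx+.02*jy+[0,0,h/1e3])/.64).round(1))
c=pix2w('w3',453*.64,209*.64,.112);print('corner',c,'far',pix2w('w3',83*.64,210*.64,.112))
t=c-.02*jx-.02*jy;print('target',t,'tool x,y',(t-p)@jy*1e3,(t-p)@jx*1e3)
print('lines',[pix2w('w3',470*.64,v*.64,.012).round(4) for v in(144,127)],'pointer z?',[pix2w('w3',478*.64,163*.64,z).round(4) for z in(.015,.03)])
```

```text
post 20 -57.4 [447.6 276.1]
post -20 -57.4 [363.6 275.8]
post 20 42.6 [479.7 365.8]
post -20 42.6 [335.6 365.2]
corner [0.56516835 0.22366044 0.112     ] far [0.3469684  0.23061063 0.112     ]
target [0.54441915 0.20443924 0.112     ] tool x,y 24.373046663062276 8.13105576680274
lines [array([0.5883, 0.2606, 0.012 ]), array([0.5882, 0.2729, 0.012 ])] pointer z? [array([0.5941, 0.2465, 0.015 ]), array([0.5918, 0.2469, 0.03  ])]
```

Request:
jog_arm(
  rows=[
    {"fingers":30,"x":0,"y":5,"z":8,"ax":0,"ay":0,"az":0},
    {"fingers":30,"x":0,"y":5,"z":20,"ax":0,"ay":0,"az":0},
    {"fingers":30,"x":0,"y":0,"z":25,"ax":0,"ay":0,"az":0},
    {"fingers":30,"x":0,"y":0,"z":25,"ax":0,"ay":0,"az":0},
    {"fingers":30,"x":0,"y":0,"z":25,"ax":0,"ay":0,"az":0},
    {"fingers":30,"x":0,"y":0,"z":25,"ax":0,"ay":0,"az":0},
    {"fingers":30,"x":0,"y":0,"z":15,"ax":0,"ay":0,"az":0},
    {"fingers":30,"x":0,"y":0,"z":5,"ax":0,"ay":0,"az":0},
  ],
)

```text
t: 9.15
eef_pos: [0.5456, 0.1791, 0.0845]
tool_rot: [-0.0, 0.721, 0.693, -0.002]
contact_force: [-0.7, 0.1, -0.1]
gripper_width: 0.454
grasp_force: 70.2
```

Run:
```python
from h import *
snap('wrist','w4')
o=bot.get_obs();print(o['eef_pos'],o['tool_rot'],o['contact_force'],o['grasp_force'])
b=cv2.imread('pics/w4.png')
cv2.imwrite('pics/w4b.png',cv2.resize(b,(800,600),interpolation=cv2.INTER_CUBIC))
```

```text
[0.54587961 0.17938539 0.08485597] [-1.84187113e-04  7.20616501e-01  6.93332764e-01 -1.22606519e-03] [ 0.57108317 -0.88352288 -1.71939197] 70.18694043159485
```

View pics/w4b.png

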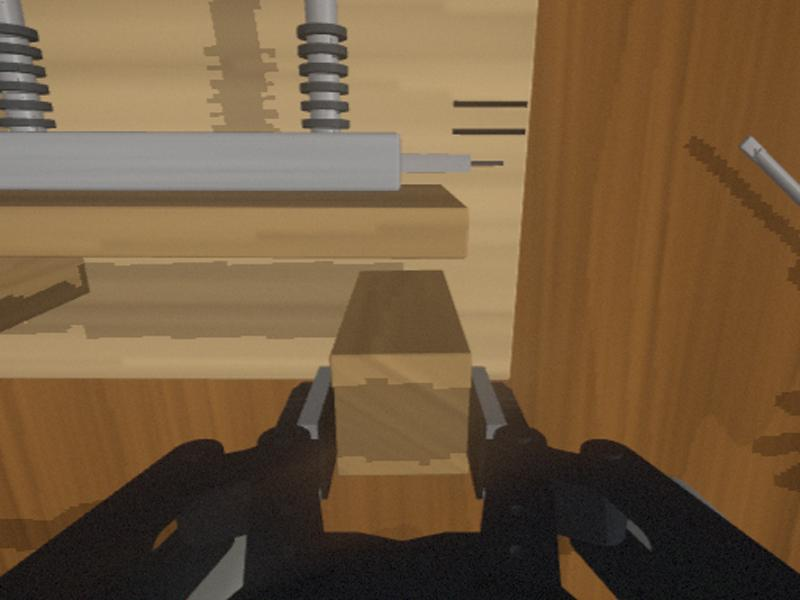

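The post is in front of the panel. Its top right corner is at (470,352) and the panel's front top corner is at (467,258), so I'll check how flush they are numerically.

Run:
```python
from h import *
p=bot.get_obs()['eef_pos'];jx=np.array([.99926,-.0382,0]);jy=np.array([.0382,.99926,0])
q=lambda u,v,z:np.array([(pix2w('w4',u*.64,v*.64,z)-p)@jx,(pix2w('w4',u*.64,v*.64,z)-p)@jy])*1e3
print('panel corner',q(467,258,.112))
for dz in(0,-.003,-.006):
  print(dz,'post top R,L',q(470,352,p[2]+.0426+dz),q(332,352,p[2]+.0426+dz),'foot R,L',q(443,271,p[2]-.0574+dz),q(360,271,p[2]-.0574+dz))
```

```text
panel corner [17.90209587 44.70030269]
0 post top R,L [17.67686285 21.69758661] [-20.3048179   21.65847674] foot R,L [18.31721998 19.98399114] [-21.12380287  19.96345574]
-0.003 post top R,L [18.13345974 20.39559746] [-20.78244078  20.35552562] foot R,L [18.57676779 19.24540777] [-21.39731838  19.22459482]
-0.006 post top R,L [18.59005663 19.09360831] [-21.26006366  19.05257451] foot R,L [18.8363156 18.5068244] [-21.67083388  18.4857339 ]
```

Request:
jog_arm(
  rows=[
    {"fingers":30,"x":0,"y":0,"z":2,"ax":0,"ay":0,"az":0},
    {"fingers":30,"x":0,"y":0,"z":2,"ax":0,"ay":0,"az":0},
    {"fingers":30,"x":0,"y":0,"z":2,"ax":0,"ay":0,"az":0},
    {"fingers":30,"x":0,"y":0,"z":1,"ax":0,"ay":0,"az":0},
    {"fingers":30,"x":0,"y":0,"z":1,"ax":0,"ay":0,"az":0},
    {"fingers":30,"x":0,"y":0,"z":1,"ax":0,"ay":0,"az":0},
    {"fingers":30,"x":0,"y":0,"z":0,"ax":0,"ay":0,"az":0},
    {"fingers":30,"x":0,"y":0,"z":0,"ax":0,"ay":0,"az":0},
  ],
)

```text
t: 10.0
eef_pos: [0.5465, 0.1804, 0.0774]
tool_rot: [-0.0, 0.72, 0.694, -0.0]
contact_force: [0.0, -0.4, -1.1]
gripper_width: 0.452
grasp_force: 70.2
```

Request:
jog_arm(
  rows=[
    {"fingers":30,"x":0,"y":0,"z":1,"ax":0,"ay":0,"az":0},
    {"fingers":30,"x":0,"y":0,"z":1,"ax":0,"ay":0,"az":0},
    {"fingers":30,"x":0,"y":0,"z":0.5,"ax":0,"ay":0,"az":0},
    {"fingers":30,"x":0,"y":0,"z":0.5,"ax":0,"ay":0,"az":0},
    {"fingers":30,"x":0,"y":0,"z":0,"ax":0,"ay":0,"az":0},
    {"fingers":30,"x":0,"y":0,"z":0,"ax":0,"ay":0,"az":0},
    {"fingers":30,"x":0,"y":0,"z":0,"ax":0,"ay":0,"az":0},
    {"fingers":30,"x":0,"y":0,"z":0,"ax":0,"ay":0,"az":0},
  ],
)

```text
t: 10.8
eef_pos: [0.5466, 0.1804, 0.0744]
tool_rot: [0.0, 0.72, 0.694, 0.0]
contact_force: [1.6, 1.1, -1.5]
gripper_width: 0.451
grasp_force: 70.2
```

Request:
jog_arm(
  rows=[
    {"fingers":30,"x":0,"y":0,"z":0.5,"ax":0,"ay":0,"az":0},
    {"fingers":30,"x":0,"y":0,"z":0.5,"ax":0,"ay":0,"az":0},
    {"fingers":30,"x":0,"y":0,"z":0.5,"ax":0,"ay":0,"az":0},
    {"fingers":30,"x":0,"y":0,"z":0,"ax":0,"ay":0,"az":0},
    {"fingers":30,"x":0,"y":0,"z":0,"ax":0,"ay":0,"az":0},
    {"fingers":30,"x":0,"y":0,"z":0,"ax":0,"ay":0,"az":0},
    {"fingers":30,"x":0,"y":0,"z":0,"ax":0,"ay":0,"az":0},
    {"fingers":30,"x":0,"y":0,"z":0,"ax":0,"ay":0,"az":0},
  ],
)

```text
t: 11.6
eef_pos: [0.5466, 0.1804, 0.0729]
tool_rot: [-0.0, 0.72, 0.694, 0.0]
contact_force: [0.5, 1.3, -0.3]
gripper_width: 0.453
grasp_force: 70.2
```

Request:
jog_arm(
  rows=[
    {"fingers":30,"x":0,"y":0,"z":0.5,"ax":0,"ay":0,"az":0},
    {"fingers":30,"x":0,"y":0,"z":0.5,"ax":0,"ay":0,"az":0},
    {"fingers":30,"x":0,"y":0,"z":0.5,"ax":0,"ay":0,"az":0},
    {"fingers":30,"x":0,"y":0,"z":0,"ax":0,"ay":0,"az":0},
    {"fingers":30,"x":0,"y":0,"z":0,"ax":0,"ay":0,"az":0},
    {"fingers":30,"x":0,"y":0,"z":0,"ax":0,"ay":0,"az":0},
    {"fingers":30,"x":0,"y":0,"z":0,"ax":0,"ay":0,"az":0},
    {"fingers":30,"x":0,"y":0,"z":0,"ax":0,"ay":0,"az":0},
  ],
)

```text
t: 12.4
eef_pos: [0.5465, 0.1804, 0.0714]
tool_rot: [-0.0, 0.72, 0.694, 0.0]
contact_force: [-0.5, -1.1, -1.2]
gripper_width: 0.451
grasp_force: 70.2
```

Request:
jog_arm(
  rows=[
    {"fingers":30,"x":0,"y":0,"z":0.5,"ax":0,"ay":0,"az":0},
    {"fingers":30,"x":0,"y":0,"z":0.5,"ax":0,"ay":0,"az":0},
    {"fingers":30,"x":0,"y":0,"z":0,"ax":0,"ay":0,"az":0},
    {"fingers":30,"x":0,"y":0,"z":0,"ax":0,"ay":0,"az":0},
    {"fingers":30,"x":0,"y":0,"z":0,"ax":0,"ay":0,"az":0},
    {"fingers":30,"x":0,"y":0,"z":0,"ax":0,"ay":0,"az":0},
    {"fingers":30,"x":0,"y":0,"z":0,"ax":0,"ay":0,"az":0},
    {"fingers":30,"x":0,"y":0,"z":0,"ax":0,"ay":0,"az":0},
  ],
)

```text
t: 13.2
eef_pos: [0.5466, 0.1803, 0.0704]
tool_rot: [0.0, 0.72, 0.694, 0.0]
contact_force: [-0.2, -0.2, -0.7]
gripper_width: 0.453
grasp_force: 70.2
```

Request:
jog_arm(
  rows=[
    {"fingers":30,"x":0,"y":0,"z":0.5,"ax":0,"ay":0,"az":0},
    {"fingers":30,"x":0,"y":0,"z":0.5,"ax":0,"ay":0,"az":0},
    {"fingers":30,"x":0,"y":0,"z":0,"ax":0,"ay":0,"az":0},
    {"fingers":30,"x":0,"y":0,"z":0,"ax":0,"ay":0,"az":0},
    {"fingers":30,"x":0,"y":0,"z":0,"ax":0,"ay":0,"az":0},
    {"fingers":30,"x":0,"y":0,"z":0,"ax":0,"ay":0,"az":0},
    {"fingers":30,"x":0,"y":0,"z":0,"ax":0,"ay":0,"az":0},
    {"fingers":30,"x":0,"y":0,"z":0,"ax":0,"ay":0,"az":0},
  ],
)

```text
t: 14.0
eef_pos: [0.5466, 0.1804, 0.0694]
tool_rot: [-0.0, 0.72, 0.694, 0.0]
contact_force: [0.3, 0.7, 0.4]
gripper_width: 0.452
grasp_force: 70.3
```

Request:
jog_arm(
  rows=[
    {"fingers":30,"x":0,"y":0,"z":0.5,"ax":0,"ay":0,"az":0},
    {"fingers":30,"x":0,"y":0,"z":0.5,"ax":0,"ay":0,"az":0},
    {"fingers":30,"x":0,"y":0,"z":0,"ax":0,"ay":0,"az":0},
    {"fingers":30,"x":0,"y":0,"z":0,"ax":0,"ay":0,"az":0},
    {"fingers":30,"x":0,"y":0,"z":0,"ax":0,"ay":0,"az":0},
    {"fingers":30,"x":0,"y":0,"z":0,"ax":0,"ay":0,"az":0},
    {"fingers":30,"x":0,"y":0,"z":0,"ax":0,"ay":0,"az":0},
    {"fingers":30,"x":0,"y":0,"z":0,"ax":0,"ay":0,"az":0},
  ],
)

```text
t: 14.8
eef_pos: [0.5467, 0.1804, 0.0694]
tool_rot: [-0.0, 0.72, 0.693, 0.0]
contact_force: [-3.0, -0.5, 10.3]
gripper_width: 0.457
grasp_force: 71.6
```

Request:
jog_arm(
  rows=[
    {"fingers":30,"x":0,"y":0,"z":-1,"ax":0,"ay":0,"az":0},
    {"fingers":30,"x":0,"y":0,"z":-0.6,"ax":0,"ay":0,"az":0},
    {"fingers":30,"x":3,"y":0,"z":0,"ax":0,"ay":0,"az":0},
    {"fingers":30,"x":4,"y":0,"z":0,"ax":0,"ay":0,"az":0},
    {"fingers":30,"x":4,"y":0,"z":0,"ax":0,"ay":0,"az":0},
    {"fingers":30,"x":4,"y":0,"z":0,"ax":0,"ay":0,"az":0},
    {"fingers":30,"x":3,"y":0,"z":0,"ax":0,"ay":0,"az":0},
    {"fingers":30,"x":2,"y":0,"z":0,"ax":0,"ay":0,"az":0},
  ],
)

```text
t: 15.6
eef_pos: [0.5473, 0.2009, 0.0699]
tool_rot: [-0.0, 0.72, 0.694, 0.0]
contact_force: [0.2, 0.1, -1.0]
gripper_width: 0.452
grasp_force: 70.2
```

Request:
jog_arm(
  rows=[
    {"fingers":30,"x":1,"y":0,"z":0,"ax":0,"ay":0,"az":0},
    {"fingers":30,"x":1,"y":0,"z":0,"ax":0,"ay":0,"az":0},
    {"fingers":30,"x":1,"y":0,"z":0,"ax":0,"ay":0,"az":0},
    {"fingers":30,"x":1,"y":0,"z":0,"ax":0,"ay":0,"az":0},
    {"fingers":30,"x":1,"y":0,"z":0,"ax":0,"ay":0,"az":0},
    {"fingers":30,"x":1,"y":0,"z":0,"ax":0,"ay":0,"az":0},
    {"fingers":30,"x":1,"y":0,"z":0,"ax":0,"ay":0,"az":0},
    {"fingers":30,"x":1,"y":0,"z":0,"ax":0,"ay":0,"az":0},
  ],
)

```text
t: 16.4
eef_pos: [0.5476, 0.208, 0.07]
tool_rot: [0.0, 0.721, 0.693, -0.0]
contact_force: [0.4, -2.5, 0.2]
gripper_width: 0.452
grasp_force: 70.3
```

Run:
```python
from h import *
snap('wrist','w5')
o=bot.get_obs();print(o['eef_pos'],o['tool_rot'],o['contact_force'],o['grasp_force'])
b=cv2.imread('pics/w5.png')
cv2.imwrite('pics/w5b.png',cv2.resize(b,(800,600),interpolation=cv2.INTER_CUBIC))
```

```text
[0.54761427 0.20826654 0.07000017] [ 5.68694122e-05  7.20477999e-01  6.93477788e-01 -8.88004841e-05] [ 0.44768434 -3.39131912  0.19703574] 70.31157374382019
```

View pics/w5b.png

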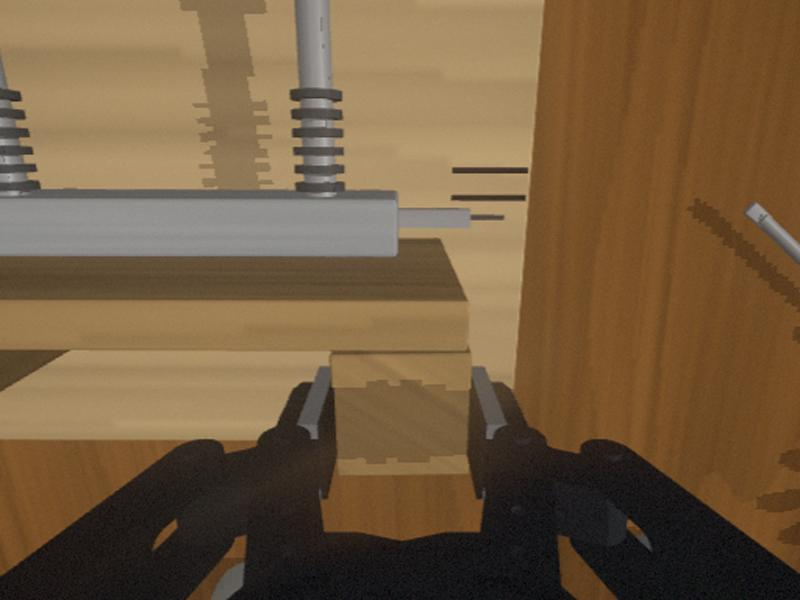

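The post is now against the panel with right edges flush (470 vs 468). The pointer at 217 is about 8.5 mm short of the first line at 198, so the carriage is about 5.5 mm in. I need roughly 14.5 mm more.

Request:
jog_arm(
  rows=[
    {"fingers":30,"x":1,"y":0,"z":0,"ax":0,"ay":0,"az":0},
    {"fingers":30,"x":1.5,"y":0,"z":0,"ax":0,"ay":0,"az":0},
    {"fingers":30,"x":1.5,"y":0,"z":0,"ax":0,"ay":0,"az":0},
    {"fingers":30,"x":1.5,"y":0,"z":0,"ax":0,"ay":0,"az":0},
    {"fingers":30,"x":1.5,"y":0,"z":0,"ax":0,"ay":0,"az":0},
    {"fingers":30,"x":1.5,"y":0,"z":0,"ax":0,"ay":0,"az":0},
    {"fingers":30,"x":1.5,"y":0,"z":0,"ax":0,"ay":0,"az":0},
    {"fingers":30,"x":1,"y":0,"z":0,"ax":0,"ay":0,"az":0},
  ],
)

```text
t: 17.25
eef_pos: [0.548, 0.2184, 0.07]
tool_rot: [0.0, 0.721, 0.693, -0.0]
contact_force: [-0.6, -6.8, 1.8]
gripper_width: 0.448
grasp_force: 70.5
```

Request:
jog_arm(
  rows=[
    {"fingers":30,"x":1,"y":0,"z":0,"ax":0,"ay":0,"az":0},
    {"fingers":30,"x":1,"y":0,"z":0,"ax":0,"ay":0,"az":0},
    {"fingers":30,"x":1,"y":0,"z":0,"ax":0,"ay":0,"az":0},
    {"fingers":30,"x":0.5,"y":0,"z":0,"ax":0,"ay":0,"az":0},
    {"fingers":30,"x":0,"y":0,"z":0,"ax":0,"ay":0,"az":0},
    {"fingers":30,"x":0,"y":0,"z":0,"ax":0,"ay":0,"az":0},
    {"fingers":30,"x":0,"y":0,"z":0,"ax":0,"ay":0,"az":0},
    {"fingers":30,"x":0,"y":0,"z":0,"ax":0,"ay":0,"az":0},
  ],
)

```text
t: 18.05
eef_pos: [0.5481, 0.2212, 0.07]
tool_rot: [0.0, 0.721, 0.693, -0.001]
contact_force: [-0.6, -6.6, 2.2]
gripper_width: 0.452
grasp_force: 70.6
```

Run:
```python
from h import *
snap('wrist','w6');F=[]
for i in range(5):
    snap('top','t6');o=bot.get_obs();F.append(o['contact_force'])
print(np.mean(F,0),o['eef_pos'],o['tool_rot'],o['grasp_force'])
b=cv2.imread('pics/w6.png')
cv2.imwrite('pics/w6b.png',cv2.resize(b,(800,600),interpolation=cv2.INTER_CUBIC))
```

```text
[-1.16734089 -7.41901155  2.49694103] [0.5481013  0.22122186 0.0699873 ] [ 4.17987952e-04  7.20892867e-01  6.93045992e-01 -7.43999168e-04] 70.55693507194519
```

View pics/w6b.png

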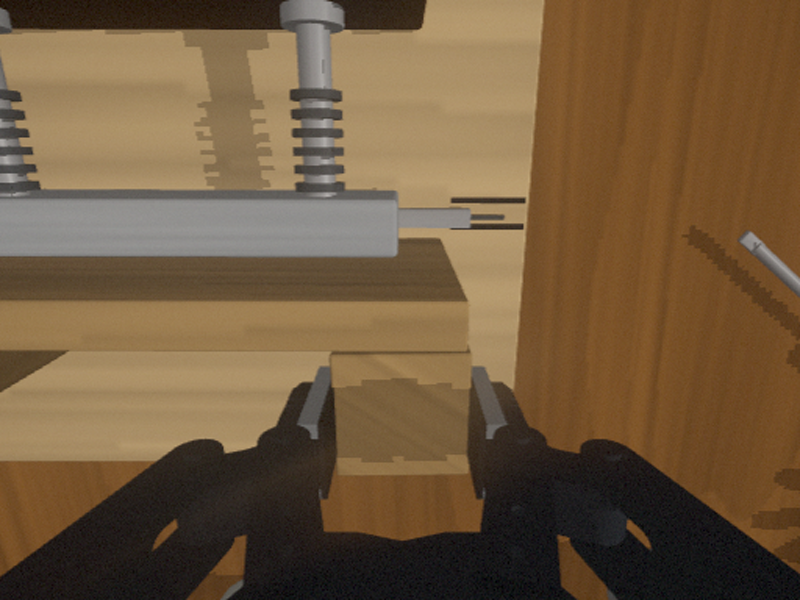

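The pointer at 217 is between the lines at 226 and 200, which puts it near 18.3 mm (7.4 N measured). I'll nudge it to the centre.

Request:
jog_arm(
  rows=[
    {"fingers":30,"x":0.5,"y":0,"z":0,"ax":0,"ay":0,"az":0},
    {"fingers":30,"x":0.5,"y":0,"z":0,"ax":0,"ay":0,"az":0},
    {"fingers":30,"x":0.5,"y":0,"z":0,"ax":0,"ay":0,"az":0},
    {"fingers":30,"x":0,"y":0,"z":0,"ax":0,"ay":0,"az":0},
    {"fingers":30,"x":0,"y":0,"z":0,"ax":0,"ay":0,"az":0},
    {"fingers":30,"x":0,"y":0,"z":0,"ax":0,"ay":0,"az":0},
    {"fingers":30,"x":0,"y":0,"z":0,"ax":0,"ay":0,"az":0},
    {"fingers":30,"x":0,"y":0,"z":0,"ax":0,"ay":0,"az":0},
  ],
)

```text
t: 19.15
eef_pos: [0.5482, 0.2224, 0.07]
tool_rot: [0.0, 0.721, 0.693, -0.001]
contact_force: [-1.7, -8.7, 2.2]
gripper_width: 0.452
grasp_force: 70.6
```

Run:
```python
from h import *
F=[]
for i in range(6):
    snap('wrist','w7');o=bot.get_obs();F.append(o['contact_force'])
print(np.mean(F,0),o['eef_pos'],o['grasp_force'])
p=np.load('pics/w7.npz')['p'].mean(2);print(p[120:155,296:300].mean(1).astype(int),p[120:155,310:318].mean(1).astype(int))
if 6<-np.mean(F,0)[1]<10: print(bot.hand_in())
```

```text
[-1.59247514 -7.49979051  2.72200318] [0.5481651  0.22249319 0.06999881] 70.58618187904358
[151 151 152 153 153 150 148 145  78  55  53  70 139 104 124 135 138 136
 137 139 139 138 139 139 139 140  60  50  95 145 148 149 149 149 148] [151 151 152 153 151 149 148 145  76  52  50  53 137 141 140 140 140  99
  75  74  83 139 141 143 143  59  52  50  70 145 148 149 148 148 148]
the job is handed in; nothing more can be done
None
```

The job is handed in: the arm still grips the post upright at the board, flush with the panel's bare end, pressing at about 7.5 N with the pointer between the two black lines.

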